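# Turn over and flux the cover plates for laser welding

## Robot

A 7-joint arm with a two-finger parallel gripper is mounted at the origin on the work surface. World frame = base frame: x ahead of the robot, y to its left, z up, the work surface at z = 0. Lengths are in m, angles in rad, forces in N, time in s.
With the tool pointing down it reaches from about 0.425 to 0.925 m from the base axis. Payload 6.8 kg.
Tool frame: the origin (TCP) lies on the centre line of the jaws, within the pads' length; the fingertips stand 8 mm ahead of it and the grasp point (between the pads) lies 11 mm behind it (bot.tips_ahead is the distance from the TCP to the fingertips, in m); z points along the fingers, y is the line along which they close (so a half turn about z gives the same grasp; the last joint's range is limited). The gripper opens to 85 mm and grips with 20 to 120 N. Pads are 22 mm wide; open, the fingers measure 114 mm over their backs; the gripper's body (76 mm by 85 mm) begins 54 mm behind the grasp point. The pads swing forward as they close: fully open they stand 13 mm farther back than shut.
Start: joints at [-1.386, 0.477, 0.022, 1.555, -0.011, 1.109, -0.083], TCP at [0.195, 0.646, 0.239] pointing down, gripper open.
Joint ranges: [-2.96, 2.96], [-0.34, 2.1], [-1.41, 1.46], [0.24, 2.44], [-1.37, 4.51], [0.17, 1.92], [-2.96, 2.96]. Speed limits (rad/s): [2.39, 2.39, 3.14, 3.14, 3.14, 3.14, 3.14].

## Interface

Orientations are given as a unit quaternion [w, x, y, z].
In Python, from station import bot gives the robot as it stands.
- The arm moves only by the tool send_rows, never from a script. Its argument "deltas" is text: rows parted by semicolons, each of 4 numbers parted by spaces: the shift along the tool's x, y, z in m, then the turn about the tool's z in degrees. In form: x y z spin; .... A call has 1 to 5 rows; each row is the pose to reach, as a shift and turn from the pose commanded when the call began, along the tool's axes at that moment; what a row does not reach only later rows make up. A row lasts 1/10 s, in which the tool goes at most 50 mm and 8.59 degrees, less where a joint would pass 70% of its speed; a pose out of reach is approached as far as the arm can. A call with a gripper value outside its range is refused whole. "claw" is the opening, from 0 (shut) to 1 (fully open), set as the call begins (left out, the last holds). The fingers move at their own pace and stop on an object; "force" is the grip in N (left out, the last holds). Time passes only in rows, so rows that repeat a pose let the fingers close. It gives the time, the measured TCP pose, the force, the opening and the grip force at its end, in the units of the state.
- bot.get_obs(): the state, without advancing time (a new reading comes with each control period).
- bot.read_camera(name): name is "side" or "top" or "wrist"; returns a dict with "img" (480x640x3 uint8, red, green, blue), "depth" (480x640 float32, m along the optical axis (not along the pixel's ray), 0 where there is no reading), "fx", "fy", "cx", "cy" (pixels), "dist_coeffs" ([k1, k2, p1, p2, k3] as OpenCV has them; the pictures are not rectified), "camera_from_world" (4x4, takes a point from world to camera coordinates). Camera axes: x right, y up, looking along -z (the intrinsics and any distortion apply to the point x, -y, -z); pixel columns grow to the right and rows downward; lengths in m; the calibration is good to about 2 mm. A picture is of the moment at which its call begins.
- bot.hand_in(): hands the job in; it is judged then, once.
Trained networks look in a picture, given as the dict that the camera call returned (one of the last four; its "shot" number tells which), for a name from the list of things; names that differ only in an ending like _2 or _b are one class to them, and where a whole thing is asked for, a point or a joint stands for the part that bears it (a point fixed in the world has none). Each returns a list of dicts, best first, with "confidence" (0 to 1); they miss things now and then, are a little off and sometimes report something else, mostly with a low value. They report only what shows in the picture. A call takes as long as a camera call. They do not tell look-alikes from the thing itself.
- bot.masks_of(picture, query): "mask" (480x640 bool, what is visible of it).
- bot.landmark_of(picture, query): "xyz" ([x, y, z] in m, in world coordinates, good to about 4 mm: a listed point, or the origin of a listed thing).
The state is a dict: "t": time; "q": joint angles; "joint_vel": joint speeds; "joint_torque": joint torques, N m; "eef_pos": TCP position; "tool_rot": TCP orientation; "contact_force": force on the tool from outside, world axes, zero at the start; "torque": the same for the moment, N m; "gripper_width": opening from 0.0 (shut) to 1.0 (fully open); "grasp_force": force on a finger pad.
Only numpy, scipy, OpenCV 4.12 (cv2) and the standard library are available. Lean on these libraries where they do the work, as an engineer would, in place of code of your own. Each camera call takes 0.05 s, during which the arm holds its last target. There are 200 camera calls.

## Task

Get the cover plates ready for laser welding: turn every plate over (the turnover stand is there for this: lean a plate on the rest, then tip it over the lip so that it falls down the ramp on to its other face) and lay them all flat on the copper welding slab, side by side with the bright face up. Only then dip the tip of the flux brush in the white flux pot, well below the rim, and afterwards touch the brush tip to the bright face of each plate in welding order: red band, yellow band, blue band (two or three of them are there). Put the brush back upright in its red holder, leave the plates on the slab, and do not tip over or shift the pot, the blue bottle, the amber jar, the orange spool or the black hand lens.

Things in the scene. Friction and masses are not known exactly. Their poses are not given: they have to be found in the camera images.
- plate_red: cover plate with a red band round its middle, 80 mm long (its x) by 46 mm wide (its y) by 12 mm thick (its z), 0.12 kg; origin at its centre. Its +z face is the dark weld face with a copper-coloured bead (flush), its -z face is bright bare metal; it starts lying dark face up. May be absent in a run.
- plate_yellow: cover plate with a yellow band round its middle, 80 mm long (its x) by 46 mm wide (its y) by 12 mm thick (its z), 0.12 kg; origin at its centre. Its +z face is the dark weld face with a copper-coloured bead (flush), its -z face is bright bare metal; it starts lying dark face up. May be absent in a run.
- plate_blue: cover plate with a blue band round its middle, 80 mm long (its x) by 46 mm wide (its y) by 12 mm thick (its z), 0.12 kg; origin at its centre. Its +z face is the dark weld face with a copper-coloured bead (flush), its -z face is bright bare metal; it starts lying dark face up. May be absent in a run.
- stand: fixed turnover stand; origin on the table under the middle of its groove, z up, x from ramp to rest. The groove takes the foot of a plate: it runs across the stand (y), from x = -8 to +8 mm, floor 40 mm above the table. +x of it is the rest, -x of it the lip and ramp. No side walls.
- stand_rest (a point): middle of the top edge of the blue lean-on rest (stand x = 46, height 72 mm). The rest, 60 mm wide, rises from the groove's edge (x = 8, height 40) at 40 degrees, 50 mm long. A plate leaned lengthways on it, foot in the groove, dark face up and to -x, sticks out 25-30 mm beyond this edge: push it over there from behind with closed fingers, in an arc about its foot.
- stand_lip (a point): middle of the top of the yellow lip (stand x = -8, height 52 mm), 90 mm wide, 12 mm above the groove floor. A plate pushed to about 20 degrees past upright tips over it on to the ramp, dark face down, and may slide down to the end stop.
- stand_ramp_end (a point): lower end of the bare steel ramp (stand x = -113, height 14 mm), which is 90 mm wide and descends from the lip's top at 20 degrees, 112 mm long; a 6 mm thick yellow stop there stands 8 mm above the ramp
- slab: fixed copper welding slab 320 mm (its x) by 120 mm (its y) by 6 mm thick, no rim, with three black 90 x 56 mm outlines in a row along x at -100, 0 and +100 mm; origin at the centre of its underside on the table
- pot: white flux pot, an open cup 72 mm across the rim, wall 4 mm, 55 mm tall, inner floor about 5 mm up, 0.5 kg, loose; origin at the centre of its underside
- pot_rim (a point): centre of the flux pot's mouth, 55 mm above the table
- holder: fixed red upright tube, the brush's holder: 64 mm outside, 40 mm bore, 70 mm tall, open at the top; origin at the centre of its underside
- brush: flux brush, 136 mm, 0.08 kg, hanging upright in the holder; origin at the lower end of its tip, z up: rigid yellow tip 12 mm across (0-22 mm), steel ferrule 18 mm across (22-60), black collar 54 mm across (60-66) that rests on the holder's rim, so that the origin then is 10 mm above the table; round wooden handle 24 mm across (66-136), to be gripped from above
- brush_tip (a point): lower end of the brush's tip (the brush's origin)
- solvent: blue solvent bottle, 60 mm across, 150 mm tall, loose, a bystander; origin at the centre of its underside
- powder_jar: amber jar, 64 mm across, 80 mm tall, loose, a bystander; origin at the centre of its underside
- wire_spool: orange wire spool lying flat, 80 mm across, 42 mm tall, loose, a bystander; origin at the centre of its underside
- loupe: black hand lens standing on its base, 56 mm across, 52 mm tall, loose, a bystander; origin at the centre of its underside
Mind the look-alikes: they are no part of the job. Several things look just like the holder: the one meant starts nearest to the robot's base.

How it is judged:
By the outcome, as a careful person would: the job done as asked, in the order asked, and still so for the second after the job is handed in, with the robot touching nothing.
Of plate_red, plate_yellow, plate_blue only 2 to 3 are there at a start; the rules pass over those that are not, and their reading is None.
At some moment in a run one of plate_red, plate_yellow, plate_blue may be knocked a few centimetres aside while the robot is not near it.
It also fails if it takes over 210 s, if anything falls off the work surface, if the arm or the gripper's body presses on something with over 40 N, if the wrist force passes 120 N, or if a joint passes its speed limit or range.

## Working session

There is one attempt and no reset: what is moved stays moved. The work goes in short steps, Python scripts to look and compute and a tool call to move; the robot and the scene stay as the last step left them, time stands still between calls to the robot, and variables do not carry over. Pictures are saved under pics/ and viewed, at most 14 in all, crops included, and the job is handed in when it is done.

Besides the shell and the picture viewer there is one more tool, called after ">>>" as name(argument=value, ...), one argument or row to a line, values as JSON. send_rows: Moves the arm, as the interface text tells. Its arguments: {"type":"object","properties":{"deltas":{"type":"string"},"claw":{"type":"number"},"force":{"type":"number"}},"required":["deltas"]}

```bash
mkdir -p pics
cat > h.py <<'E'
import numpy as np, cv2
from station import bot
def cam(n,save=None):
    p=bot.read_camera(n)
    if save: cv2.imwrite(f'pics/{save}.png',p['img'][:,:,::-1])
    return p
def cloud(p):
    v,u=np.mgrid[0:480,0:640]
    K=np.array([[p['fx'],0,p['cx']],[0,p['fy'],p['cy']],[0,0,1]])
    xy=cv2.undistortPoints(np.stack([u.ravel(),v.ravel()],1).astype(float)[:,None],K,np.array(p['dist_coeffs'],float))[:,0]
    d=p['depth'].ravel().astype(float)
    c=np.stack([xy[:,0]*d,-xy[:,1]*d,-d,np.ones_like(d)],1)
    w=(np.linalg.inv(p['camera_from_world'])@c.T).T[:,:3]
    w[d==0]=np.nan
    return w.reshape(480,640,3)
def tri(p,c=None):
    return cloud(p) if c is None else c
def rect(w,m,zmin=0.004):
    q=w[m]; q=q[~np.isnan(q[:,0])]
    zt=np.median(q[:,2]); q=q[abs(q[:,2]-zt)<0.008]
    (cx,cy),(a,b),an=cv2.minAreaRect((q[:,:2]*1000).astype(np.float32))
    if a<b: a,b,an=b,a,an+90
    return np.round([cx,cy,zt*1000,a,b,(an+90)%180-90],1),len(q)
E
cat > a.py <<'E'
from h import *
for n in ['top','side']:
    p=cam(n,n+'0'); w=cloud(p)
    print(n,np.round(np.linalg.inv(p['camera_from_world'])[:3,3],2))
    for k in ['plate_red','plate_yellow','plate_blue']:
        for r in bot.masks_of(p,k):
            if r['confidence']>.3 and r['mask'].sum()>30: print(k,round(r['confidence'],2),*rect(w,r['mask']))
    for k in ['stand','stand_rest','stand_lip','stand_ramp_end','slab','pot','holder','brush','solvent','powder_jar','wire_spool','loupe']:
        for r in bot.landmark_of(p,k):
            if r['confidence']>.3: print(k,round(r['confidence'],2),np.round(r['xyz'],3))
o=bot.get_obs(); print(o['t'],o['eef_pos'],o['tool_rot'],bot.tips_ahead)
E
python3 a.py
```

```text
top [ 0.26 -0.09  1.23]
plate_yellow 0.78 [442.1 193.6  12.1  78.1  46.7 -18.3] 421
plate_blue 0.58 [479.7 359.7  10.7  79.5  51.6 -40.7] 437
stand 0.58 [ 0.577  0.001 -0.002]
stand_rest 0.76 [0.62  0.009 0.07 ]
stand_rest 0.66 [ 0.462 -0.016  0.012]
stand_lip 0.69 [ 0.568 -0.001  0.054]
stand_ramp_end 0.75 [ 0.463 -0.017  0.013]
slab 0.66 [ 0.562 -0.225 -0.   ]
slab 0.55 [0.569 0.001 0.054]
holder 0.73 [ 0.416 -0.627 -0.003]
holder 0.63 [ 0.497 -0.523 -0.   ]
holder 0.56 [ 0.638 -0.468  0.004]
holder 0.47 [ 0.54  -0.367  0.003]
brush 0.64 [ 0.535 -0.364  0.006]
solvent 0.82 [ 0.652  0.363 -0.   ]
powder_jar 0.71 [ 0.454  0.474 -0.004]
wire_spool 0.68 [ 0.699 -0.359  0.   ]
wire_spool 0.42 [ 0.538 -0.368  0.004]
loupe 0.86 [ 0.334  0.295 -0.001]
side [-0.18 -0.93  0.77]
plate_yellow 0.72 [442.6 192.8  12.4  79.   52.4 -17.1] 227
plate_blue 0.74 [479.9 356.9  12.5  77.5  52.4 -38.3] 194
stand 0.89 [ 0.575  0.003 -0.001]
stand_rest 0.6 [0.623 0.008 0.073]
stand_lip 0.65 [0.571 0.003 0.052]
stand_ramp_end 0.69 [ 0.466 -0.016  0.01 ]
slab 0.96 [ 0.564 -0.221 -0.002]
pot 0.76 [ 0.408 -0.375 -0.001]
holder 0.87 [ 0.419 -0.628  0.003]
holder 0.78 [ 0.538 -0.365  0.001]
holder 0.78 [ 0.636 -0.462  0.003]
holder 0.71 [ 0.499 -0.524 -0.002]
brush 0.79 [ 0.542 -0.369  0.008]
brush 0.68 [ 0.465 -0.016  0.01 ]
solvent 0.97 [ 0.654  0.367 -0.001]
solvent 0.74 [ 0.569 -0.001  0.055]
solvent 0.67 [ 0.698 -0.36   0.003]
powder_jar 0.82 [ 0.455  0.475 -0.001]
wire_spool 0.7 [ 0.698 -0.357  0.004]
loupe 0.85 [ 0.329  0.292 -0.004]
1.6 [0.19479493 0.64629941 0.23932668] [-2.15516615e-05  1.45869600e-01  9.89303825e-01  2.89780292e-05] 0.008
```

View pics/top0.png

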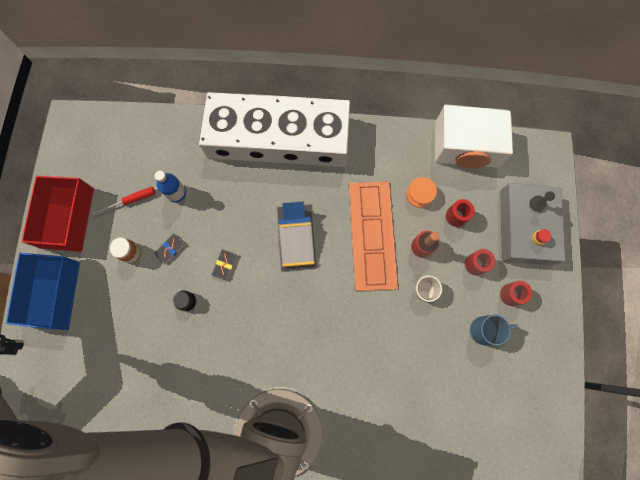

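View pics/side0.png

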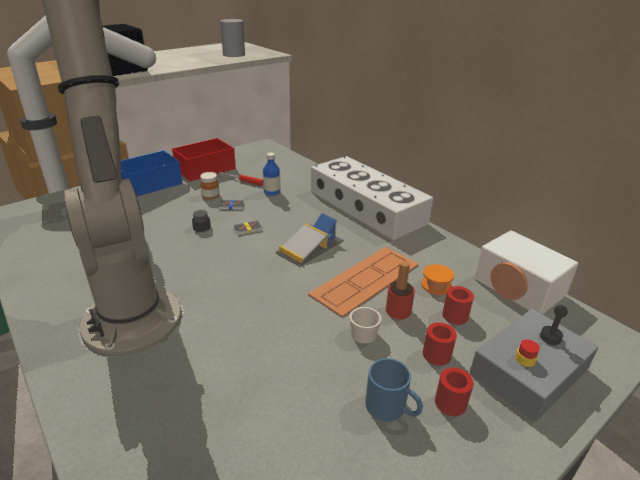

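```bash
cat > plan.py <<'E'
# plan.py: waypoints (x,y,z mm of TCP, direction of tool y in deg or None) -> tool-frame rows, one call per waypoint block
import sys; from h import *
from scipy.spatial.transform import Rotation as R
def state():
    o=bot.get_obs(); q=o['tool_rot']; M=R.from_quat([q[1],q[2],q[3],q[0]]).as_matrix()
    return np.array(o['eef_pos'])*1000, M, o
def calls(wps,step=45,start=None):
    pos,M,o=state(); pos=pos.copy()
    print('start',np.round(pos,1),'t',round(o['t'],1),'q7',round(o['q'][6],2),'yaw',round(np.degrees(np.arctan2(M[1,1],M[0,1])),1))
    for x,y,z,yaw in wps:
        d=np.array([x,y,z])-pos; s=0
        if yaw is not None:
            cur=np.degrees(np.arctan2(M[1,1],M[0,1])); s=-((yaw-cur+90)%180-90)
        l=M.T@d; n=int(max(np.ceil(np.linalg.norm(d)/step),np.ceil(abs(s)/8),1))
        print(f'-> {x,y,z,yaw}: total {np.round(l/1000,4)} spin {s:.1f} rows {n}')
        k=1; base=0
        while base<n:
            e=min(base+5,n); Rz=R.from_euler('z',s*base/n,degrees=True).as_matrix()
            print('   ','; '.join(' '.join(f'{v:.4f}' for v in Rz.T@(l*(i-base)/n)/1000)+f' {s*(i-base)/n:.1f}' for i in range(base+1,e+1)))
            base=e
        M=M@R.from_euler('z',s,degrees=True).as_matrix(); pos=np.array([x,y,z],float)
E
cat > b.py <<'E'
from plan import *
p=cam('top'); w=cloud(p)
for k in ['slab','stand']:
    for r in bot.masks_of(p,k)[:2]:
        print(k,round(r['confidence'],2),*rect(w,r['mask']))
m=(w[...,2]>.03)&(w[...,2]<.05)
for r in bot.masks_of(p,'stand')[:1]:
    q=w[r['mask']]; q=q[~np.isnan(q[:,0])]
    for lo,hi in [(.02,.05),(.055,.08)]:
        s=q[(q[:,2]>lo)&(q[:,2]<hi)]; print(lo,cv2.minAreaRect((s[:,:2]*1000).astype(np.float32)))
for r in bot.landmark_of(p,'pot'): print('pot',r)
calls([(442,193,150,72),(442,193,60,None)])
E
python3 b.py
```

```text
slab 0.63 [ 563.1 -222.3    5.3  319.2  121.8    6.6] 4466
stand 0.58 [521.4  -6.6  32.2 132.4  87.2   9.1] 652
0.02 ((528.872802734375, -5.384250640869141), (149.31033325195312, 87.16419219970703), 9.107142448425293)
0.055 ((591.2002563476562, 4.681499481201172), (65.70123291015625, 57.27626419067383), 8.489961624145508)
pot {'xyz': [0.4094, -0.3758, 0.0008], 'confidence': 0.88}
pot {'xyz': [0.4554, 0.476, -0.0029], 'confidence': 0.73}
start [194.8 646.3 239.3] t 1.9 q7 -0.08 yaw 73.2
-> (442, 193, 150, 72): total [-0.3675 -0.3626  0.0893] spin 1.2 rows 12
    -0.0306 -0.0302 0.0074 0.1; -0.0612 -0.0604 0.0149 0.2; -0.0919 -0.0907 0.0223 0.3; -0.1225 -0.1209 0.0298 0.4; -0.1531 -0.1511 0.0372 0.5
    -0.0309 -0.0299 0.0074 0.1; -0.0618 -0.0599 0.0149 0.2; -0.0927 -0.0898 0.0223 0.3; -0.1236 -0.1198 0.0298 0.4; -0.1545 -0.1497 0.0372 0.5
    -0.0312 -0.0297 0.0074 0.1; -0.0623 -0.0593 0.0149 0.2
-> (442, 193, 60, None): total [-0.   -0.    0.09] spin 0.0 rows 2
    -0.0000 -0.0000 0.0450 0.0; -0.0000 -0.0000 0.0900 0.0
```

>>> send_rows(
  deltas="-0.031 -0.030 0 0; -0.061 -0.060 0 0; -0.092 -0.091 0 0; -0.123 -0.121 0 0; -0.153 -0.151 0.01 0",
  claw=1,
  force=40,
)

```text
t: 2.35
eef_pos: [0.299, 0.4567, 0.2306]
tool_rot: [0.001, 0.146, 0.989, 0.001]
contact_force: [0.9, -0.0, 0.6]
gripper_width: 1.0
grasp_force: 0.0
```

>>> send_rows(
  deltas="-0.031 -0.030 0.01 0; -0.062 -0.060 0.03 0; -0.093 -0.090 0.05 0; -0.124 -0.120 0.065 0; -0.154 -0.150 0.08 0",
)

```text
t: 2.85
eef_pos: [0.4026, 0.2679, 0.149]
tool_rot: [0.0, 0.146, 0.989, 0.0]
contact_force: [0.5, -0.2, 0.4]
gripper_width: 1.0
grasp_force: 0.0
```

>>> send_rows(
  deltas="-0.031 -0.030 0 0; -0.06 -0.061 0 1; -0.06 -0.061 0 1",
)

```text
t: 3.15
eef_pos: [0.4442, 0.1878, 0.1495]
tool_rot: [0.001, 0.159, 0.987, -0.001]
contact_force: [0.2, 0.7, 0.6]
gripper_width: 0.998
grasp_force: 0.0
```

```bash
cat > look.py <<'E'
import sys; from plan import *
def plate(n,names=('plate_yellow','plate_blue'),save=None,zmin=None):
    p=cam(n,save); w=cloud(p)
    for k in names:
        for r in bot.masks_of(p,k)[:2]:
            if r['mask'].sum()>30: print(n,k,round(r['confidence'],2),*rect(w,r['mask']))
    return p,w
E
python3 -c "
from look import *
plate('top',('plate_yellow',)); plate('wrist',('plate_yellow',),'w1'); calls([(442,193,11,72)])"
```

```text
top plate_yellow 0.77 [427.2 198.7  11.9  47.9  45.8  74.1] 257
wrist plate_yellow 0.59 [442.5 195.4  13.3  80.5  46.2 -15.9] 4990
start [441.4 195.  149.4] t 3.4 q7 0.8 yaw 72.3
-> (442, 193, 11, 72): total [-0.0012 -0.0018  0.1384] spin 0.3 rows 4
    -0.0003 -0.0005 0.0346 0.1; -0.0006 -0.0009 0.0692 0.2; -0.0009 -0.0014 0.1038 0.2; -0.0012 -0.0018 0.1384 0.3
```

View pics/w1.png

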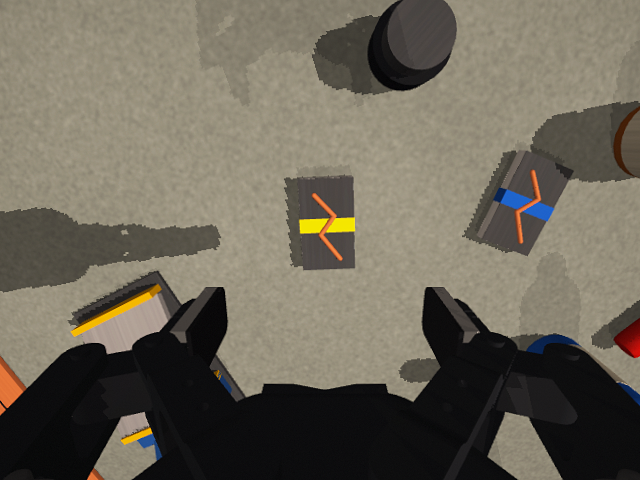

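>>> send_rows(
  deltas="0 0 0.045 -1; 0 0 0.09 -1; 0 0 0.125 -1; 0 0 0.139 -1; 0 0 0.139 -1",
)

```text
t: 3.85
eef_pos: [0.4396, 0.1947, 0.0083]
tool_rot: [-0.002, 0.144, 0.99, -0.001]
contact_force: [0.5, 0.2, 1.5]
gripper_width: 1.002
grasp_force: 0.0
```

>>> send_rows(
  deltas="0 0 0 0; 0 0 0 0; 0 0 0 0; 0 0 0 0; 0 0 0 0",
  claw=0,
)

```text
t: 4.35
eef_pos: [0.4425, 0.1946, 0.0117]
tool_rot: [0.001, 0.146, 0.989, 0.001]
contact_force: [-1.4, -0.1, 6.0]
gripper_width: 0.521
grasp_force: 40.2
```

>>> send_rows(
  deltas="0 0 0 0; 0 0 0 0; 0 0 0 0; 0 0 -0.02 0; 0 0 -0.05 0",
)

```text
t: 4.85
eef_pos: [0.4408, 0.1934, 0.0605]
tool_rot: [-0.001, 0.146, 0.989, -0.001]
contact_force: [-0.0, 0.7, -1.2]
gripper_width: 0.521
grasp_force: 42.0
```

>>> send_rows(
  deltas="0 0 -0.04 0; 0 0 -0.09 0; 0 0 -0.09 0",
)

```text
t: 5.15
eef_pos: [0.4455, 0.1957, 0.1568]
tool_rot: [0.005, 0.146, 0.989, 0.004]
contact_force: [0.7, 0.3, -1.7]
gripper_width: 0.526
grasp_force: 42.0
```

```bash
python3 -c "
from plan import *
calls([(612,7.3,130,99),(612,7.3,90,99)])"
```

```text
start [445.5 195.7 156.8] t 5.2 q7 0.82 yaw 73.2
-> (612, 7.3, 130, 99): total [-0.2136 -0.1324  0.0272] spin -25.8 rows 6
    -0.0356 -0.0221 0.0045 -4.3; -0.0712 -0.0441 0.0091 -8.6; -0.1068 -0.0662 0.0136 -12.9; -0.1424 -0.0883 0.0181 -17.2; -0.1780 -0.1104 0.0227 -21.5
    -0.0250 -0.0336 0.0045 -4.3
-> (612, 7.3, 90, 99): total [ 0.0005 -0.0002  0.04  ] spin -0.0 rows 1
    0.0005 -0.0002 0.0400 -0.0
```

>>> send_rows(
  deltas="-0.036 -0.022 0.004 -4.3; -0.071 -0.044 0.009 -8.6; -0.107 -0.066 0.013 -12.9; -0.142 -0.088 0.018 -17.2; -0.178 -0.110 0.022 -21.5",
)

```text
t: 5.65
eef_pos: [0.5809, 0.0359, 0.1281]
tool_rot: [0.0, -0.043, 0.999, 0.0]
contact_force: [0.7, 1.2, -0.4]
gripper_width: 0.523
grasp_force: 42.0
```

>>> send_rows(
  deltas="-0.025 -0.034 0.004 -4.3; -0.025 -0.034 0.004 -4.3; -0.025 -0.034 0.004 -4.3; -0.025 -0.034 0.004 -4.3",
)

```text
t: 6.05
eef_pos: [0.6073, 0.0065, 0.1241]
tool_rot: [-0.0, -0.079, 0.997, 0.0]
contact_force: [-0.7, 0.0, -1.5]
gripper_width: 0.521
grasp_force: 42.0
```

```bash
python3 -c "
from plan import *
p=cam('wrist','w2')
for k in ['stand_rest','stand_lip','stand','stand_ramp_end']: print(k,[(round(r['confidence'],2),np.round(r['xyz'],4)) for r in bot.landmark_of(p,k)[:1]])
calls([(612,7.3,90,99)])"
```

```text
stand_rest []
stand_lip [(0.7, array([ 5.63e-01, -3.00e-04,  5.53e-02]))]
stand [(0.92, array([0.5774, 0.002 , 0.005 ]))]
stand_ramp_end [(0.64, array([ 0.4651, -0.0183,  0.016 ]))]
start [607.8   6.4 124.5] t 6.3 q7 1.71 yaw 99.1
-> (612, 7.3, 90, 99): total [-0.0043  0.0002  0.0345] spin 0.1 rows 1
    -0.0043 0.0002 0.0345 0.1
```

View pics/w2.png

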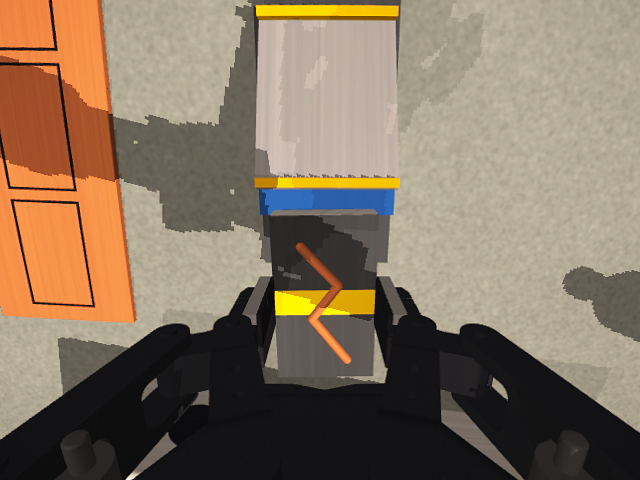

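>>> send_rows(
  deltas="-0.004 0 0.01 0; -0.004 0 0.02 0; -0.004 0 0.03 0; -0.004 0 0.035 0; -0.004 0 0.035 0",
)

```text
t: 6.8
eef_pos: [0.6111, 0.0058, 0.0878]
tool_rot: [-0.001, -0.079, 0.997, -0.0]
contact_force: [-0.0, 0.1, -0.9]
gripper_width: 0.522
grasp_force: 42.0
```

```bash
python3 -c "
from plan import *
calls([(612,7.3,86,99)])"
```

```text
start [611.1   5.8  87.8] t 6.8 q7 1.72 yaw 99.0
-> (612, 7.3, 86, 99): total [-0.0011  0.0014  0.0018] spin 0.0 rows 1
    -0.0011 0.0014 0.0018 0.0
```

>>> send_rows(
  deltas="0 0 0.002 0; 0 0 0.002 0; 0 0 0.002 0; 0 0 0.002 0; 0 0 0.002 0",
  claw=1,
)

```text
t: 7.3
eef_pos: [0.6122, 0.0059, 0.0876]
tool_rot: [0.0, -0.079, 0.997, 0.0]
contact_force: [-0.2, -0.3, -0.5]
gripper_width: 0.999
grasp_force: 0.0
```

>>> send_rows(
  deltas="0 0 -0.03 0; 0 0 -0.07 0; 0 0 -0.08 0",
)

```text
t: 7.6
eef_pos: [0.6146, 0.0058, 0.1717]
tool_rot: [0.003, -0.078, 0.997, 0.0]
contact_force: [1.3, 0.9, -0.3]
gripper_width: 1.0
grasp_force: 0.0
```

```bash
cat > pl.py <<'E'
from plan import *
# plate points in stand frame from wrist+top camera
O=np.array([576.4,1.7]); A=np.radians(9)
def sf(q): d=q[:,:2]*1000-O; return np.stack([d@[np.cos(A),np.sin(A)],d@[-np.sin(A),np.cos(A)],q[:,2]*1000],1)
def pose(cam_,name,save=None):
    p=cam(cam_,save); w=cloud(p)
    for r in bot.masks_of(p,name)[:1]:
        q=w[cv2.erode(r['mask'].astype(np.uint8),np.ones((3,3)))>0]; q=q[~np.isnan(q[:,0])]
        if len(q)<20: continue
        s=sf(q); c=s.mean(0); n=np.linalg.svd(s-c,full_matrices=False)[2]
        print(cam_,name,round(r['confidence'],2),'stand-frame centre',np.round(c),'normal',np.round(n[2],2),'long',np.round(n[0],2),'x',np.round(np.percentile(s[:,0],[1,99])),'y',np.round(np.percentile(s[:,1],[1,99])),'z',np.round(np.percentile(s[:,2],[1,99])))
E
python3 -c "
from pl import *
pose('wrist','plate_yellow','w3');pose('side','plate_yellow')
calls([])"
```

```text
wrist plate_yellow 0.96 stand-frame centre [28. -2. 76.] normal [ 0.58  0.   -0.81] long [ 0.81 -0.    0.58] x [-6. 59.] y [-24.  20.] z [52. 98.]
side plate_yellow 0.71 stand-frame centre [27. -9. 75.] normal [-0.58  0.    0.81] long [-0.81 -0.03 -0.58] x [-3. 57.] y [-29.  14.] z [52. 96.]
start [611.5   6.  166.6] t 7.8 q7 1.7 yaw 99.0
```

View pics/w3.png

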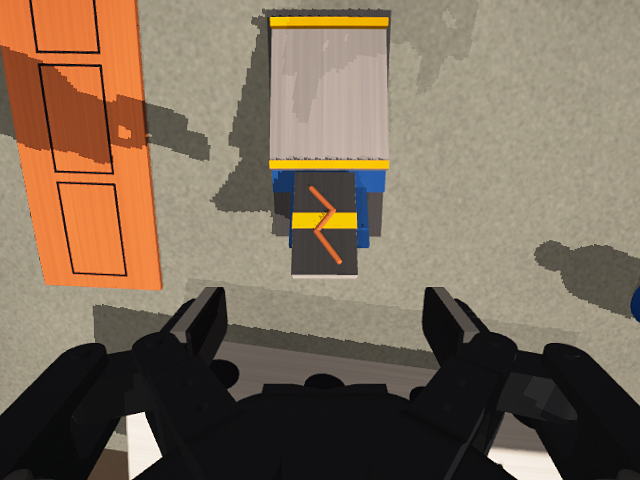

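>>> send_rows(
  deltas="-0.03 -0.001 0 0; -0.06 -0.001 0 0; -0.06 -0.001 0 0; -0.06 -0.001 0 0; -0.06 -0.001 0.03 0",
  claw=0,
)

```text
t: 8.3
eef_pos: [0.673, 0.0139, 0.1396]
tool_rot: [0.003, -0.078, 0.997, -0.0]
contact_force: [0.7, 0.0, -0.3]
gripper_width: 0.139
grasp_force: 0.0
```

>>> send_rows(
  deltas="0 0 0.03 0; 0 0 0.053 0; 0 0 0.053 0; 0 0 0.053 0",
)

```text
t: 8.7
eef_pos: [0.6705, 0.014, 0.0841]
tool_rot: [-0.001, -0.078, 0.997, -0.0]
contact_force: [1.1, -1.3, -0.5]
gripper_width: 0.002
grasp_force: 0.0
```

```bash
python3 -c "
from pl import *
o=bot.get_obs(); print(sf(np.array([o['eef_pos']])),o['gripper_width'])
cam('side','s1'); calls([])"
```

```text
[[94.83360282 -2.60727713 84.05044727]] 0.002432882498308961
start [671.5  14.   85.1] t 8.8 q7 1.72 yaw 99.0
```

>>> send_rows(
  deltas="0.01 0 0 0; 0.02 0 -0.003 0; 0.03 0 -0.01 0; 0.038 0 -0.015 0; 0.046 0 -0.018 0",
)

```text
t: 9.25
eef_pos: [0.6266, 0.0071, 0.1047]
tool_rot: [0.002, -0.079, 0.997, 0.0]
contact_force: [0.5, 0.1, -0.3]
gripper_width: 0.004
grasp_force: 0.2
```

>>> send_rows(
  deltas="0.01 0 -0.003 0; 0.021 0 -0.006 0; 0.032 0 -0.008 0; 0.041 0 -0.008 0; 0.050 0 -0.006 0",
)

```text
t: 9.75
eef_pos: [0.5757, -0.0009, 0.1083]
tool_rot: [-0.0, -0.079, 0.997, 0.0]
contact_force: [0.4, -0.1, -0.4]
gripper_width: 0.002
grasp_force: 0.0
```

```bash
python3 -c "
from pl import *
o=bot.get_obs(); print(sf(np.array([o['eef_pos']])))
pose('side','plate_yellow','s2')"
```

```text
[[ -1.06725274  -2.48730325 108.26292995]]
```

View pics/s2.png

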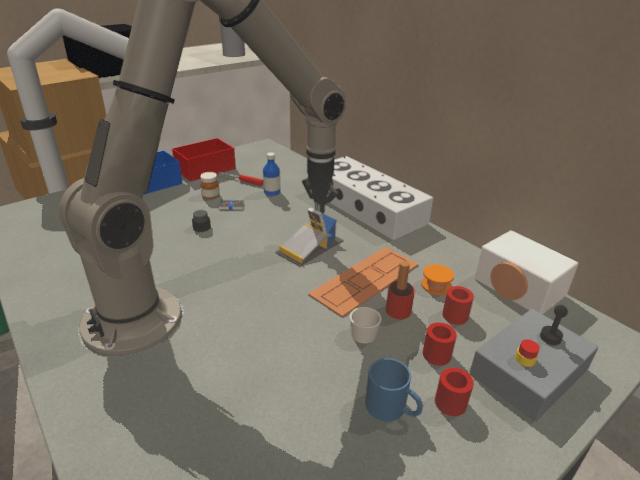

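>>> send_rows(
  deltas="0.008 0 0.002 0; 0.015 0 0.003 0; 0.022 0 0.004 0; 0.028 0 0.004 0; 0.028 0 0.004 0",
)

```text
t: 10.35
eef_pos: [0.548, -0.0054, 0.1042]
tool_rot: [-0.0, -0.079, 0.997, 0.0]
contact_force: [0.7, 0.4, 0.1]
gripper_width: -0.001
grasp_force: 0.0
```

>>> send_rows(
  deltas="0 0 0 0; 0 0 -0.04 0; 0 0 -0.08 0; 0 0 -0.08 0",
  claw=1,
)

```text
t: 10.75
eef_pos: [0.553, -0.005, 0.1896]
tool_rot: [0.005, -0.079, 0.997, 0.0]
contact_force: [-0.5, 0.6, -0.5]
gripper_width: 0.678
grasp_force: 0.0
```

```bash
python3 -c "
from pl import *
o=bot.get_obs(); print(sf(np.array([o['eef_pos']])))
pose('side','plate_yellow');pose('wrist','plate_yellow','w4'); calls([])"
```

```text
[[-24.18879992  -2.99675102 189.63937394]]
side plate_yellow 0.59 stand-frame centre [-39.  -9.  55.] normal [-0.37 -0.02  0.93] long [-0.93 -0.03 -0.37] x [-73.  -7.] y [-29.  12.] z [41. 70.]
wrist plate_yellow 0.91 stand-frame centre [-38.  -2.  57.] normal [ 0.37 -0.   -0.93] long [0.93 0.   0.37] x [-74.  -3.] y [-24.  20.] z [42. 72.]
start [548.5  -5.1 183.4] t 10.9 q7 1.7 yaw 99.0
```

View pics/w4.png

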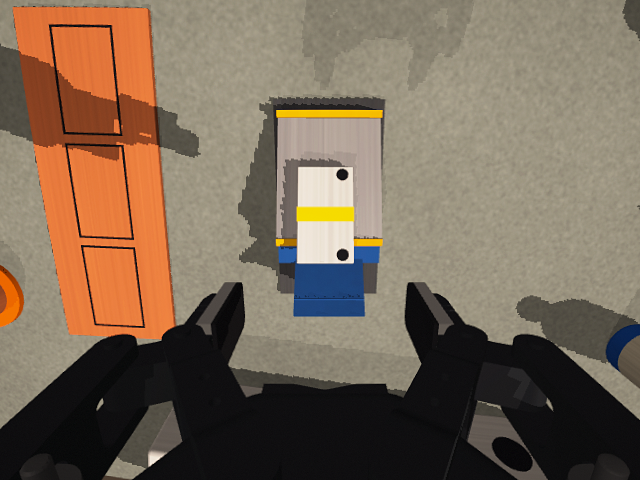

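>>> send_rows(
  deltas="0.013 0 0.04 0; 0.013 0 0.08 0; 0.013 0 0.115 0; 0.013 0 0.13 0; 0.013 0 0.13 0",
  claw=1,
)

```text
t: 11.45
eef_pos: [0.5331, -0.0074, 0.0507]
tool_rot: [-0.004, -0.079, 0.997, -0.0]
contact_force: [0.3, 0.2, 0.1]
gripper_width: 1.002
grasp_force: 0.0
```

>>> send_rows(
  deltas="0 0 0 0; 0 0 0 0; 0 0 0 0; 0 0 0 0; 0 0 0 0",
  claw=0,
  force=30,
)

```text
t: 11.95
eef_pos: [0.5369, -0.0071, 0.0554]
tool_rot: [0.001, -0.079, 0.997, 0.0]
contact_force: [-1.3, -0.8, 7.1]
gripper_width: 0.528
grasp_force: 30.4
```

>>> send_rows(
  deltas="0 0 0 0; 0 0 0 0; 0 0 -0.03 0; 0 0 -0.07 0; 0 0 -0.07 0",
)

```text
t: 12.45
eef_pos: [0.5396, -0.0072, 0.129]
tool_rot: [0.004, -0.078, 0.997, 0.0]
contact_force: [1.4, -0.3, -0.6]
gripper_width: 0.522
grasp_force: 31.9
```

```bash
python3 -c "
from pl import *
pose('wrist','plate_yellow')
a=np.radians(6.6)
X=lambda u:(563+u*np.cos(a),-222+u*np.sin(a))
calls([(*X(100),90,96.6)])"
```

```text
wrist plate_yellow 0.94 stand-frame centre [-38.  -3. 130.] normal [ 0.38  0.   -0.93] long [ 0.93 -0.    0.38] x [-72.  -5.] y [-25.  19.] z [115. 143.]
start [536.7  -7.  125.3] t 12.6 q7 1.72 yaw 99.0
-> (np.float64(662.3372765600396), np.float64(-210.50628495071334), 90, 96.6): total [-0.092  -0.2207  0.0355] spin 2.4 rows 6
    -0.0153 -0.0368 0.0059 0.4; -0.0307 -0.0736 0.0118 0.8; -0.0460 -0.1103 0.0177 1.2; -0.0614 -0.1471 0.0236 1.6; -0.0767 -0.1839 0.0295 2.0
    -0.0166 -0.0362 0.0059 0.4
```

>>> send_rows(
  deltas="-0.015 -0.037 0 0.4; -0.03 -0.074 0 0.8; -0.044 -0.110 0.01 1.2; -0.059 -0.147 0.02 1.6; -0.074 -0.184 0.03 2",
  force=20,
)

```text
t: 13.05
eef_pos: [0.6376, -0.1783, 0.092]
tool_rot: [-0.001, -0.061, 0.998, 0.0]
contact_force: [1.0, 0.0, -0.9]
gripper_width: 0.52
grasp_force: 31.9
```

>>> send_rows(
  deltas="-0.016 -0.036 0.01 0.4; -0.016 -0.036 0.03 0.4; -0.016 -0.036 0.046 0.4; -0.016 -0.036 0.046 0.4",
)

```text
t: 13.45
eef_pos: [0.6553, -0.209, 0.0439]
tool_rot: [-0.004, -0.058, 0.998, 0.002]
contact_force: [0.1, 0.1, -1.1]
gripper_width: 0.524
grasp_force: 31.9
```

```bash
python3 -c "
from pl import *
pose('wrist','plate_yellow')
calls([(658,-211,20,96.6)])"
```

```text
wrist plate_yellow 0.63 stand-frame centre [  45. -220.   44.] normal [ 0.36 -0.01 -0.93] long [ 0.93 -0.04  0.36] x [11. 78.] y [-242. -198.] z [31. 58.]
start [ 657.7 -209.3   47.3] t 13.6 q7 2.04 yaw 96.7
-> (658, -211, 20, 96.6): total [-0.0002 -0.0017  0.0273] spin 0.1 rows 1
    -0.0002 -0.0017 0.0273 0.1
```

>>> send_rows(
  deltas="0 -0.002 0.008 0; 0 -0.002 0.014 0; 0 -0.002 0.019 0; 0 -0.002 0.023 0; 0 -0.002 0.025 0",
)

```text
t: 14.05
eef_pos: [0.662, -0.2126, 0.0253]
tool_rot: [0.003, -0.058, 0.998, -0.0]
contact_force: [3.9, 2.1, 8.5]
gripper_width: 0.525
grasp_force: 35.0
```

>>> send_rows(
  deltas="0 0 0.002 0; 0 0 0.004 0; 0 0 0.004 0",
)

```text
t: 14.35
eef_pos: [0.6627, -0.2127, 0.0219]
tool_rot: [0.004, -0.058, 0.998, -0.001]
contact_force: [4.0, 1.5, 8.2]
gripper_width: 0.523
grasp_force: 36.1
```

>>> send_rows(
  deltas="0 0 0 0; 0 0 0 0; 0 0 0 0; 0 0 -0.03 0; 0 0 -0.08 0",
  claw=1,
)

```text
t: 14.85
eef_pos: [0.6553, -0.2121, 0.0959]
tool_rot: [-0.004, -0.058, 0.998, 0.001]
contact_force: [0.7, 0.1, 1.3]
gripper_width: 1.0
grasp_force: 0.0
```

>>> send_rows(
  deltas="0 0 -0.05 0; 0 0 -0.09 0; 0 0 -0.09 0",
)

```text
t: 15.15
eef_pos: [0.6618, -0.2147, 0.1963]
tool_rot: [0.005, -0.057, 0.998, -0.002]
contact_force: [0.5, 0.3, -0.1]
gripper_width: 1.0
grasp_force: 0.0
```

```bash
python3 -c "
from look import *
from pl import pose
plate('wrist',('plate_yellow',),'w5');plate('top',('plate_blue',));plate('side',('plate_blue','plate_yellow'),'s3')
calls([(480,358,150,50)])"
```

```text
wrist plate_yellow 0.94 [ 665.4 -212.    19.    79.7   45.9    6.7] 3813
wrist plate_yellow 0.61 [ 538.3 -363.    82.    53.8   47.   -31.2] 3244
top plate_blue 0.96 [477.6 359.3  11.3  78.6  48.3 -38.8] 431
top plate_blue 0.15 [ 410.9 -376.8   16.2   58.6   53.3  -45.7] 87
side plate_blue 0.46 [478.3 357.   12.6  78.6  52.9 -38. ] 196
side plate_yellow 0.9 [ 665.7 -213.3   18.4   82.3   47.7    8.6] 291
start [ 657.6 -212.7  187.3] t 15.5 q7 2.02 yaw 96.6
-> (480, 358, 150, 50): total [0.1105 0.5874 0.0383] spin 46.6 rows 14
    0.0079 0.0420 0.0027 3.3; 0.0158 0.0839 0.0055 6.7; 0.0237 0.1259 0.0082 10.0; 0.0316 0.1678 0.0109 13.3; 0.0394 0.2098 0.0137 16.7
    0.0196 0.0379 0.0027 3.3; 0.0392 0.0759 0.0055 6.7; 0.0587 0.1138 0.0082 10.0; 0.0783 0.1517 0.0109 13.3; 0.0979 0.1897 0.0137 16.7
    0.0296 0.0307 0.0027 3.3; 0.0593 0.0615 0.0055 6.7; 0.0889 0.0922 0.0082 10.0; 0.1185 0.1229 0.0109 13.3
```

View pics/w5.png

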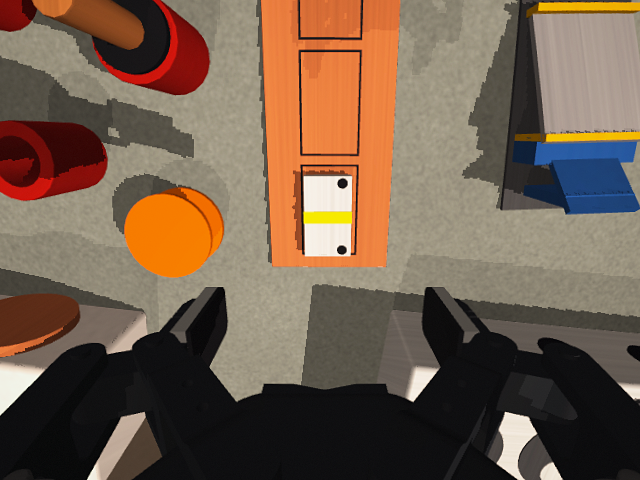

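>>> send_rows(
  deltas="0.008 0.042 0 3.3; 0.016 0.084 0 6.7; 0.024 0.126 0 10; 0.032 0.168 0 13.3; 0.039 0.210 0 16.7",
)

```text
t: 16.0
eef_pos: [0.5943, -0.0075, 0.1883]
tool_rot: [-0.001, 0.089, 0.996, -0.0]
contact_force: [0.5, 0.7, -0.1]
gripper_width: 1.004
grasp_force: 0.0
```

>>> send_rows(
  deltas="0.020 0.038 0 3.3; 0.039 0.076 0 6.7; 0.059 0.114 0.01 10; 0.078 0.152 0.02 13.3; 0.098 0.190 0.03 16.7",
)

```text
t: 16.5
eef_pos: [0.5314, 0.1966, 0.1583]
tool_rot: [-0.0, 0.233, 0.973, -0.0]
contact_force: [0.8, -0.5, -0.2]
gripper_width: 0.997
grasp_force: 0.0
```

>>> send_rows(
  deltas="0.030 0.031 0 3.3; 0.059 0.062 0.01 6.7; 0.089 0.092 0.01 10; 0.118 0.123 0.01 13.3; 0.118 0.123 0.01 13.3",
)

```text
t: 17.0
eef_pos: [0.4784, 0.3659, 0.148]
tool_rot: [-0.002, 0.338, 0.941, 0.001]
contact_force: [-0.6, 0.5, 0.0]
gripper_width: 1.002
grasp_force: 0.0
```

```bash
python3 -c "
from look import *
plate('wrist',('plate_blue',))
calls([(478.5,358,10.5,51)])"
```

```text
wrist plate_blue 0.7 [477.9 361.2  13.3  80.3  46.  -38.2] 5007
wrist plate_blue 0.55 [542.5  20.7   5.5  62.3  57.9 -84.2] 1557
start [481.4 359.1 148.3] t 17.1 q7 0.27 yaw 50.1
-> (478.5, 358, 10.5, 51): total [ 0.0015 -0.0025  0.1378] spin -0.9 rows 4
    0.0004 -0.0006 0.0344 -0.2; 0.0008 -0.0012 0.0689 -0.4; 0.0012 -0.0018 0.1033 -0.7; 0.0015 -0.0025 0.1378 -0.9
```

>>> send_rows(
  deltas="0.003 -0.001 0.045 -1; 0.003 -0.001 0.09 -1; 0.003 -0.001 0.125 -1; 0.003 -0.001 0.138 -1; 0.003 -0.001 0.138 -1",
)

```text
t: 17.6
eef_pos: [0.4792, 0.3569, 0.0096]
tool_rot: [-0.001, 0.335, 0.942, -0.002]
contact_force: [-0.3, 0.2, 0.4]
gripper_width: 0.994
grasp_force: 0.0
```

>>> send_rows(
  deltas="0 0 0 0; 0 0 0 0; 0 0 0 0; 0 0 0 0; 0 0 0 0",
  claw=0,
  force=40,
)

```text
t: 18.1
eef_pos: [0.4807, 0.3602, 0.0134]
tool_rot: [0.001, 0.334, 0.942, 0.001]
contact_force: [-1.2, -0.9, 6.7]
gripper_width: 0.518
grasp_force: 40.1
```

>>> send_rows(
  deltas="0 0 0 0; 0 0 0 0; 0 0 0 0; 0 0 -0.02 0; 0 0 -0.05 0",
)

```text
t: 18.6
eef_pos: [0.4785, 0.3588, 0.0613]
tool_rot: [-0.001, 0.334, 0.942, -0.001]
contact_force: [0.1, 1.0, -1.0]
gripper_width: 0.519
grasp_force: 41.7
```

>>> send_rows(
  deltas="0 0 -0.04 0; 0 0 -0.09 0; 0 0 -0.09 0; 0 0 -0.09 0",
)

```text
t: 19.0
eef_pos: [0.4801, 0.3601, 0.1533]
tool_rot: [0.001, 0.334, 0.942, 0.002]
contact_force: [0.3, 0.2, -1.5]
gripper_width: 0.523
grasp_force: 41.7
```

```bash
python3 -c "
from plan import *
calls([(612,6.5,130,99)])"
```

```text
start [480.1 360.1 153.3] t 19.0 q7 0.28 yaw 50.9
-> (612, 6.5, 130, 99): total [-0.3252 -0.1915  0.0226] spin -48.1 rows 9
    -0.0361 -0.0213 0.0025 -5.3; -0.0723 -0.0426 0.0050 -10.7; -0.1084 -0.0638 0.0075 -16.0; -0.1445 -0.0851 0.0100 -21.4; -0.1807 -0.1064 0.0125 -26.7
    -0.0227 -0.0352 0.0025 -5.3; -0.0454 -0.0705 0.0050 -10.7; -0.0682 -0.1057 0.0075 -16.0; -0.0909 -0.1410 0.0100 -21.4
```

>>> send_rows(
  deltas="-0.036 -0.021 0 -5.3; -0.072 -0.043 0 -10.7; -0.108 -0.064 0 -16; -0.145 -0.085 0 -21.4; -0.181 -0.106 0 -26.7",
)

```text
t: 19.5
eef_pos: [0.5524, 0.161, 0.1497]
tool_rot: [-0.001, 0.106, 0.994, -0.001]
contact_force: [0.3, 0.0, -1.2]
gripper_width: 0.521
grasp_force: 41.7
```

>>> send_rows(
  deltas="-0.023 -0.035 0 -5.3; -0.045 -0.070 0 -10.7; -0.068 -0.106 0.01 -16; -0.091 -0.141 0.02 -21.4; -0.091 -0.141 0.025 -21.4",
)

```text
t: 20.0
eef_pos: [0.6116, -0.0032, 0.1241]
tool_rot: [-0.001, -0.075, 0.997, -0.002]
contact_force: [-0.7, 0.2, -1.1]
gripper_width: 0.518
grasp_force: 41.8
```

>>> send_rows(
  deltas="0 0 0 0; 0 0 0 0",
)

```text
t: 20.2
eef_pos: [0.6108, 0.0071, 0.1252]
tool_rot: [-0.001, -0.079, 0.997, 0.0]
contact_force: [-0.4, 0.5, -1.3]
gripper_width: 0.519
grasp_force: 41.8
```

```bash
python3 -c "
from pl import *
pose('wrist','plate_blue')
calls([(612,6.5,88,99)])"
```

```text
start [611.4   7.7 126.1] t 20.3 q7 1.7 yaw 99.2
-> (612, 6.5, 88, 99): total [-0.0004 -0.0013  0.0381] spin 0.2 rows 1
    -0.0004 -0.0013 0.0381 0.2
```

>>> send_rows(
  deltas="0 -0.001 0.01 0; 0 -0.001 0.02 0; 0 -0.001 0.03 0; 0 -0.001 0.038 0; 0 -0.001 0.038 0",
)

```text
t: 20.8
eef_pos: [0.6109, 0.0048, 0.0865]
tool_rot: [-0.001, -0.079, 0.997, -0.0]
contact_force: [-0.2, 0.2, -2.5]
gripper_width: 0.522
grasp_force: 41.7
```

>>> send_rows(
  deltas="0 0 0.001 0; 0 0 0.001 0; 0 0 0.001 0; 0 0 0.001 0; 0 0 0.001 0",
  claw=1,
)

```text
t: 21.3
eef_pos: [0.6123, 0.0048, 0.0876]
tool_rot: [0.0, -0.079, 0.997, 0.0]
contact_force: [0.7, -0.1, 1.4]
gripper_width: 0.997
grasp_force: 0.0
```

>>> send_rows(
  deltas="0 0 -0.03 0; 0 0 -0.07 0; 0 0 -0.08 0; 0 0 -0.08 0",
)

```text
t: 21.7
eef_pos: [0.6135, 0.0048, 0.1695]
tool_rot: [0.002, -0.079, 0.997, 0.0]
contact_force: [0.8, -0.4, -0.6]
gripper_width: 1.0
grasp_force: 0.0
```

```bash
python3 -c "
from pl import *
pose('wrist','plate_blue');pose('side','plate_blue')
o=bot.get_obs(); print(sf(np.array([o['eef_pos']])));calls([])"
```

```text
wrist plate_blue 0.59 stand-frame centre [28. -2. 77.] normal [-0.58 -0.    0.81] long [0.81 0.03 0.58] x [-5. 59.] y [-23.  19.] z [52. 98.]
side plate_blue 0.96 stand-frame centre [27. -8. 75.] normal [-0.58 -0.    0.82] long [-0.82 -0.05 -0.58] x [-1. 56.] y [-29.  15.] z [53. 94.]
[[ 34.61397628  -2.35123856 165.65892612]]
start [611.    4.8 165.7] t 21.9 q7 1.69 yaw 99.0
```

Same pose as before; repeat the push.

>>> send_rows(
  deltas="-0.03 0 0 0; -0.06 0 0 0; -0.06 0 0 0; -0.06 0 0 0; -0.06 0 0.03 0",
  claw=0,
)

```text
t: 22.4
eef_pos: [0.6731, 0.0138, 0.1399]
tool_rot: [0.003, -0.078, 0.997, -0.0]
contact_force: [0.4, -0.7, 0.2]
gripper_width: 0.146
grasp_force: 0.0
```

>>> send_rows(
  deltas="0 0 0.03 0; 0 0 0.052 0; 0 0 0.052 0; 0 0 0.052 0; 0 0 0.052 0",
)

```text
t: 22.9
eef_pos: [0.6719, 0.014, 0.0868]
tool_rot: [0.001, -0.079, 0.997, -0.0]
contact_force: [0.3, 0.3, 1.1]
gripper_width: 0.002
grasp_force: 0.0
```

>>> send_rows(
  deltas="0.01 0 0 0; 0.02 0 -0.003 0; 0.03 0 -0.01 0; 0.038 0 -0.015 0; 0.046 0 -0.018 0",
)

```text
t: 23.4
eef_pos: [0.6265, 0.0068, 0.1056]
tool_rot: [0.002, -0.079, 0.997, 0.0]
contact_force: [0.9, -0.2, -0.1]
gripper_width: -0.002
grasp_force: 0.3
```

>>> send_rows(
  deltas="0.01 0 -0.003 0; 0.021 0 -0.006 0; 0.032 0 -0.008 0; 0.041 0 -0.008 0; 0.050 0 -0.006 0",
)

```text
t: 23.9
eef_pos: [0.5755, -0.001, 0.1092]
tool_rot: [-0.0, -0.079, 0.997, 0.0]
contact_force: [-0.6, 0.1, 0.9]
gripper_width: -0.002
grasp_force: 0.0
```

>>> send_rows(
  deltas="0.008 0 0.002 0; 0.015 0 0.003 0; 0.022 0 0.004 0; 0.028 0 0.004 0; 0.028 0 0.004 0",
)

```text
t: 24.4
eef_pos: [0.548, -0.0055, 0.1052]
tool_rot: [-0.0, -0.079, 0.997, -0.0]
contact_force: [0.3, 0.1, 0.5]
gripper_width: -0.001
grasp_force: 0.0
```

>>> send_rows(
  deltas="0 0 0 0; 0 0 -0.04 0; 0 0 -0.08 0; 0 0 -0.08 0; 0 0 -0.08 0",
  claw=1,
)

```text
t: 24.9
eef_pos: [0.5498, -0.0051, 0.1863]
tool_rot: [0.001, -0.079, 0.997, 0.0]
contact_force: [-0.4, 0.3, -0.0]
gripper_width: 0.846
grasp_force: 0.0
```

```bash
python3 -c "
from pl import *
pose('side','plate_blue');pose('wrist','plate_blue','w6')
o=bot.get_obs(); print(sf(np.array([o['eef_pos']])));calls([])"
```

```text
side plate_blue 0.66 stand-frame centre [-45.  -9.  54.] normal [ 0.37 -0.   -0.93] long [-0.92 -0.08 -0.37] x [-76.  -9.] y [-29.  13.] z [38. 68.]
wrist plate_blue 0.93 stand-frame centre [-40.  -2.  56.] normal [-0.37 -0.    0.93] long [0.93 0.01 0.37] x [-76.  -6.] y [-24.  19.] z [42. 70.]
[[-29.08516466  -2.42218376 184.01628934]]
start [548.1  -5.2 184. ] t 25.1 q7 1.69 yaw 99.0
```

>>> send_rows(
  deltas="0.014 0 0.04 0; 0.014 0 0.08 0; 0.014 0 0.115 0; 0.014 0 0.13 0; 0.014 0 0.13 0",
  claw=1,
)

```text
t: 25.6
eef_pos: [0.5324, -0.0076, 0.0521]
tool_rot: [-0.003, -0.079, 0.997, -0.0]
contact_force: [-0.7, -0.3, 0.5]
gripper_width: 0.997
grasp_force: 0.0
```

>>> send_rows(
  deltas="0 0 0 0; 0 0 0 0; 0 0 0 0; 0 0 0 0; 0 0 0 0",
  claw=0,
  force=30,
)

```text
t: 26.1
eef_pos: [0.5358, -0.0073, 0.0565]
tool_rot: [0.001, -0.079, 0.997, 0.0]
contact_force: [-1.9, 0.2, 6.3]
gripper_width: 0.527
grasp_force: 30.2
```

>>> send_rows(
  deltas="0 0 0 0; 0 0 0 0; 0 0 -0.03 0; 0 0 -0.07 0; 0 0 -0.07 0",
)

```text
t: 26.6
eef_pos: [0.5384, -0.0075, 0.1301]
tool_rot: [0.005, -0.078, 0.997, 0.0]
contact_force: [1.1, 0.1, -1.0]
gripper_width: 0.521
grasp_force: 31.8
```

```bash
python3 -c "
from pl import *
pose('wrist','plate_blue')
calls([(558,-223,45,96.6)])"
```

```text
wrist plate_blue 0.75 stand-frame centre [-39.  -3. 129.] normal [-0.38 -0.    0.93] long [0.93 0.   0.38] x [-74.  -5.] y [-24.  19.] z [115. 143.]
start [535.6  -7.3 126.3] t 26.7 q7 1.7 yaw 99.0
-> (558, -223, 45, 96.6): total [ 0.0119 -0.2165  0.0812] spin 2.4 rows 6
    0.0020 -0.0361 0.0135 0.4; 0.0040 -0.0722 0.0271 0.8; 0.0059 -0.1083 0.0406 1.2; 0.0079 -0.1444 0.0542 1.6; 0.0099 -0.1805 0.0677 2.0
    0.0007 -0.0361 0.0135 0.4
```

>>> send_rows(
  deltas="0.002 -0.036 0 0.4; 0.004 -0.072 0 0.8; 0.006 -0.108 0.01 1.2; 0.008 -0.144 0.025 1.6; 0.010 -0.180 0.045 2",
)

```text
t: 27.2
eef_pos: [0.5529, -0.1879, 0.0789]
tool_rot: [-0.0, -0.061, 0.998, 0.0]
contact_force: [0.8, -0.1, -0.6]
gripper_width: 0.526
grasp_force: 31.8
```

>>> send_rows(
  deltas="0.001 -0.036 0.015 0.4; 0.001 -0.036 0.030 0.4; 0.001 -0.036 0.035 0.4; 0.001 -0.036 0.035 0.4",
)

```text
t: 27.6
eef_pos: [0.5555, -0.2209, 0.0435]
tool_rot: [-0.002, -0.058, 0.998, 0.001]
contact_force: [0.1, 0.8, -1.2]
gripper_width: 0.525
grasp_force: 31.8
```

>>> send_rows(
  deltas="0 0 0.008 0; 0 0 0.014 0; 0 0 0.019 0; 0 0 0.023 0; 0 0 0.025 0",
)

```text
t: 28.1
eef_pos: [0.5605, -0.2219, 0.022]
tool_rot: [0.003, -0.059, 0.998, -0.001]
contact_force: [3.7, 1.8, 6.1]
gripper_width: 0.522
grasp_force: 37.2
```

```bash
python3 -c "
from pl import *
pose('wrist','plate_blue'); calls([])"
```

```text
wrist plate_blue 0.76 stand-frame centre [ -53. -218.   22.] normal [-0.09  0.    1.  ] long [ 0.99 -0.05  0.09] x [-90. -12.] y [-240. -196.] z [17. 26.]
start [ 560.4 -222.    22. ] t 28.2 q7 2.1 yaw 96.7
```

>>> send_rows(
  deltas="0 0 0.003 0; 0 0 0.003 0; 0 0 0.003 0",
)

```text
t: 28.5
eef_pos: [0.5604, -0.2222, 0.0192]
tool_rot: [0.003, -0.059, 0.998, -0.001]
contact_force: [3.5, 0.1, 6.4]
gripper_width: 0.523
grasp_force: 38.3
```

>>> send_rows(
  deltas="0 0 0 0; 0 0 0 0; 0 0 0 0; 0 0 -0.03 0; 0 0 -0.08 0",
  claw=1,
)

```text
t: 29.0
eef_pos: [0.5538, -0.2216, 0.0948]
tool_rot: [-0.004, -0.058, 0.998, 0.001]
contact_force: [0.5, -0.4, -0.4]
gripper_width: 1.0
grasp_force: 0.0
```

>>> send_rows(
  deltas="0 0 -0.05 0; 0 0 -0.1 0; 0 0 -0.13 0; 0 0 -0.13 0; 0 0 -0.13 0",
)

```text
t: 29.5
eef_pos: [0.5566, -0.2226, 0.2275]
tool_rot: [0.0, -0.058, 0.998, -0.0]
contact_force: [-0.5, 1.2, -1.5]
gripper_width: 1.003
grasp_force: 0.0
```

```bash
cat > br.py <<'E'
from look import *
def brush():
    for c in ['top','side','wrist']:
        p=cam(c); w=cloud(p)
        for k in ['brush','pot_rim','pot']:
            print(c,k,[(round(r['confidence'],2),np.round(r['xyz'],4)) for r in bot.landmark_of(p,k)[:2]])
        for r in bot.masks_of(p,'brush')[:1]:
            q=w[r['mask']]; q=q[~np.isnan(q[:,0])]; print('brush top z',np.round(np.percentile(q,98,axis=0),3))
            for lo,hi in [(.085,.11),(.11,.135),(.138,.155)]:
                s=q[(q[:,2]>lo)&(q[:,2]<hi)]
                if len(s)>5: print(lo,np.round((s.min(0)+s.max(0))/2,4),len(s))
E
python3 -c "
from br import *
plate('wrist',('plate_blue','plate_yellow'),'w7')
brush(); calls([(470,-290,235,96.6)])"
```

```text
wrist plate_blue 0.85 [ 560.4 -221.7   19.    79.5   46.     6.6] 3176
wrist plate_yellow 0.68 [ 665.3 -212.    19.1   80.5   46.1    6.6] 2594
top brush [(0.53, array([ 0.5358, -0.3666,  0.0077]))]
top pot_rim [(0.67, array([ 0.4143, -0.3774,  0.0513]))]
top pot [(0.9, array([ 0.4124, -0.3783, -0.0027])), (0.16, array([0.6208, 0.012 , 0.0717]))]
brush top z [ 0.558 -0.344  0.148]
0.085 [ 0.5305 -0.3661  0.0982] 27
0.11 [ 0.5307 -0.3657  0.1218] 27
0.138 [ 0.5332 -0.3653  0.1444] 54
side brush [(0.39, array([0.5785, 0.0054, 0.0017]))]
side pot_rim [(0.61, array([ 0.4131, -0.3765,  0.0577]))]
side pot [(0.69, array([ 0.4081, -0.373 , -0.0017])), (0.55, array([0.6186, 0.0073, 0.0685]))]
brush top z [ 0.558 -0.344  0.148]
0.085 [ 0.5333 -0.368   0.0975] 91
0.11 [ 0.5317 -0.3687  0.1225] 87
0.138 [ 0.5363 -0.3686  0.1437] 73
wrist brush [(0.76, array([ 0.5346, -0.3708,  0.0037]))]
wrist pot_rim [(0.92, array([ 0.4101, -0.3779,  0.0551]))]
wrist pot [(0.73, array([ 0.4113, -0.379 , -0.0014]))]
brush top z [ 0.559 -0.341  0.148]
0.085 [ 0.5351 -0.3608  0.0975] 428
0.11 [ 0.535  -0.3607  0.1225] 587
0.138 [ 0.5358 -0.3659  0.1437] 1160
start [ 556.8 -222.6  227.3] t 30.4 q7 2.05 yaw 96.6
-> (470, -290, 235, 96.6): total [ 0.094  -0.0569 -0.0077] spin 0.0 rows 3
    0.0313 -0.0190 -0.0026 0.0; 0.0626 -0.0379 -0.0051 0.0; 0.0940 -0.0569 -0.0077 0.0
```

View pics/w7.png

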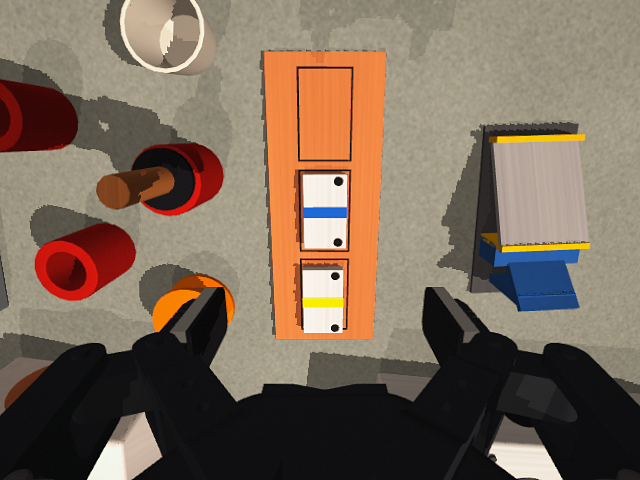

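>>> send_rows(
  deltas="0.010 -0.035 0 0; 0.019 -0.07 0 0; 0.028 -0.105 0 0; 0.037 -0.14 0 0; 0.037 -0.14 0 0",
)

```text
t: 30.9
eef_pos: [0.5333, -0.3726, 0.2275]
tool_rot: [-0.001, -0.054, 0.999, -0.002]
contact_force: [-0.7, -0.8, 0.1]
gripper_width: 1.001
grasp_force: 0.0
```

>>> send_rows(
  deltas="0 0 0 0; 0 0 0 0",
)

```text
t: 31.1
eef_pos: [0.5368, -0.3645, 0.2271]
tool_rot: [0.0, -0.059, 0.998, 0.001]
contact_force: [0.6, -0.1, -0.2]
gripper_width: 1.0
grasp_force: 0.0
```

```bash
python3 -c "
from br import *
p=cam('wrist'); w=cloud(p)
for r in bot.masks_of(p,'brush')[:1]:
    q=w[r['mask']]; q=q[~np.isnan(q[:,0])]
    s=q[(q[:,2]>.143)&(q[:,2]<.155)]; print((s.min(0)+s.max(0))/2,s.max(0)-s.min(0),len(s))
calls([(536,-366,106,None)])"
```

```text
[ 0.53542626 -0.36670232  0.14590306] [0.02326186 0.02324295 0.0057411 ] 899
start [ 536.9 -364.3  227.2] t 31.2 q7 2.3 yaw 96.8
-> (536, -366, 106, None): total [ 0.0011 -0.0017  0.1212] spin 0.0 rows 3
    0.0004 -0.0006 0.0404 0.0; 0.0007 -0.0011 0.0808 0.0; 0.0011 -0.0017 0.1212 0.0
```

>>> send_rows(
  deltas="0.002 -0.002 0.04 0; 0.002 -0.002 0.08 0; 0.002 -0.002 0.11 0; 0.002 -0.002 0.121 0; 0.002 -0.002 0.121 0",
)

```text
t: 31.7
eef_pos: [0.5341, -0.3668, 0.105]
tool_rot: [-0.001, -0.058, 0.998, 0.001]
contact_force: [-0.1, -0.9, 0.9]
gripper_width: 1.0
grasp_force: 0.0
```

>>> send_rows(
  deltas="0 0 0 0; 0 0 0 0; 0 0 0 0; 0 0 0 0; 0 0 0 0",
  claw=0,
  force=50,
)

```text
t: 32.2
eef_pos: [0.5349, -0.3685, 0.1073]
tool_rot: [0.001, -0.058, 0.998, -0.0]
contact_force: [-0.8, 0.3, 4.7]
gripper_width: 0.27
grasp_force: 48.9
```

>>> send_rows(
  deltas="0 0 0 0; 0 0 0 0; 0 0 0 0; 0 0 0 0; 0 0 0 0",
)

```text
t: 32.7
eef_pos: [0.535, -0.3685, 0.1073]
tool_rot: [0.001, -0.058, 0.998, -0.0]
contact_force: [-1.4, 1.1, 7.0]
gripper_width: 0.272
grasp_force: 48.9
```

```bash
python3 -c "
from br import *
calls([])"
```

```text
start [ 535.  -368.5  107.3] t 32.7 q7 2.33 yaw 96.6
```

>>> send_rows(
  deltas="0 0 -0.03 0; 0 0 -0.06 0; 0 0 -0.095 0; 0 0 -0.095 0; 0 0 -0.095 0",
)

```text
t: 33.2
eef_pos: [0.5346, -0.3683, 0.2019]
tool_rot: [0.001, -0.058, 0.998, -0.0]
contact_force: [-0.1, -0.8, -2.5]
gripper_width: 0.268
grasp_force: 49.0
```

>>> send_rows(
  deltas="0.03 0.001 0 0; 0.06 0.002 0 0; 0.09 0.004 0 0; 0.124 0.005 0 0; 0.124 0.005 0 0",
)

```text
t: 33.7
eef_pos: [0.4044, -0.378, 0.1995]
tool_rot: [-0.003, -0.055, 0.998, 0.001]
contact_force: [-0.1, -0.6, -1.8]
gripper_width: 0.269
grasp_force: 49.1
```

>>> send_rows(
  deltas="0 0 0 0; 0 0 0 0",
)

```text
t: 33.9
eef_pos: [0.4113, -0.3769, 0.2005]
tool_rot: [-0.0, -0.058, 0.998, 0.0]
contact_force: [0.1, 0.7, -1.2]
gripper_width: 0.271
grasp_force: 49.1
```

```bash
python3 -c "
from br import *
for c in ['side','top','wrist']:
    p=cam(c,'b_'+c)
    for k in ['brush_tip','pot_rim']: print(c,k,[(round(r['confidence'],2),np.round(r['xyz'],4)) for r in bot.landmark_of(p,k)[:2]])
plate('top'); calls([(411,-377.5,112,None)])"
```

```text
side brush_tip [(0.6, array([ 0.4182, -0.3765,  0.1009]))]
side pot_rim [(0.59, array([ 0.4114, -0.3749,  0.0599]))]
top brush_tip []
top pot_rim [(0.88, array([ 0.4145, -0.3714,  0.0535])), (0.69, array([0.65  , 0.3644, 0.0008]))]
wrist brush_tip [(0.61, array([ 0.4125, -0.3809, -0.0012]))]
wrist pot_rim [(0.86, array([ 0.4128, -0.3782,  0.0554]))]
top plate_yellow 0.97 [ 664.9 -211.8   16.9   82.1   46.7    6.7] 439
top plate_blue 0.82 [ 559.6 -223.5   17.    81.2   50.5    7. ] 459
start [ 410.7 -377.5  201.3] t 34.5 q7 2.42 yaw 96.6
-> (411, -377.5, 112, None): total [-0.0003  0.      0.0893] spin 0.0 rows 2
    -0.0002 0.0000 0.0447 0.0; -0.0003 0.0000 0.0893 0.0
```

View pics/b_side.png

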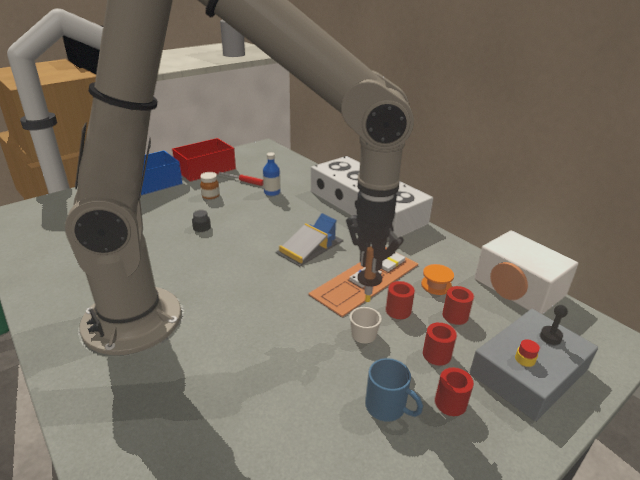

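>>> send_rows(
  deltas="0 0 0.03 0; 0 0 0.06 0; 0 0 0.08 0; 0 0 0.088 0; 0 0 0.088 0",
)

```text
t: 35.0
eef_pos: [0.4102, -0.3772, 0.1125]
tool_rot: [-0.001, -0.058, 0.998, 0.001]
contact_force: [-0.8, -0.3, -0.9]
gripper_width: 0.271
grasp_force: 49.1
```

>>> send_rows(
  deltas="0 0 0 0; 0 0 0 0; 0 0 -0.03 0; 0 0 -0.07 0; 0 0 -0.09 0",
)

```text
t: 35.5
eef_pos: [0.4119, -0.3789, 0.2074]
tool_rot: [0.002, -0.058, 0.998, -0.002]
contact_force: [1.5, -0.9, -0.6]
gripper_width: 0.27
grasp_force: 49.1
```

>>> send_rows(
  deltas="0 0 0 0; 0 0 0 0",
)

```text
t: 35.7
eef_pos: [0.4109, -0.3776, 0.204]
tool_rot: [0.001, -0.058, 0.998, -0.0]
contact_force: [0.2, 0.5, -0.1]
gripper_width: 0.266
grasp_force: 49.1
```

```bash
python3 -c "
from br import *
calls([(664,-212,160,None),(664,-212,118,None),(664,-212,160,None),(561,-222,160,None)])"
```

```text
start [ 410.9 -377.6  204. ] t 35.7 q7 2.42 yaw 96.6
-> (664, -212, 160, None): total [-0.2705  0.1353  0.0443] spin 0.0 rows 7
    -0.0386 0.0193 0.0063 0.0; -0.0773 0.0387 0.0126 0.0; -0.1159 0.0580 0.0190 0.0; -0.1546 0.0773 0.0253 0.0; -0.1932 0.0967 0.0316 0.0
    -0.0386 0.0193 0.0063 0.0; -0.0773 0.0387 0.0126 0.0
-> (664, -212, 118, None): total [0.0001 0.     0.042 ] spin 0.0 rows 1
    0.0001 0.0000 0.0420 0.0
-> (664, -212, 160, None): total [-0.0001 -0.     -0.042 ] spin 0.0 rows 1
    -0.0001 -0.0000 -0.0420 0.0
-> (561, -222, 160, None): total [ 0.1035  0.002  -0.0002] spin 0.0 rows 3
    0.0345 0.0007 -0.0001 0.0; 0.0690 0.0013 -0.0001 0.0; 0.1035 0.0020 -0.0002 0.0
```

>>> send_rows(
  deltas="-0.039 0.019 0 0; -0.077 0.039 0 0; -0.116 0.058 0 0; -0.155 0.077 0 0; -0.193 0.097 0 0",
)

```text
t: 36.2
eef_pos: [0.5918, -0.2575, 0.2016]
tool_rot: [-0.001, -0.058, 0.998, 0.0]
contact_force: [0.2, -0.1, -1.0]
gripper_width: 0.269
grasp_force: 49.1
```

>>> send_rows(
  deltas="-0.039 0.019 0 0; -0.077 0.038 0.02 0; -0.077 0.038 0.044 0; -0.077 0.038 0.06 0; -0.077 0.038 0.074 0",
)

```text
t: 36.7
eef_pos: [0.6615, -0.2131, 0.1267]
tool_rot: [-0.002, -0.057, 0.998, 0.0]
contact_force: [-0.9, -0.1, -0.5]
gripper_width: 0.266
grasp_force: 49.1
```

>>> send_rows(
  deltas="0 0 0.003 0; 0 0 0.006 0; 0 0 0.009 0; 0 0 0.012 0; 0 0 0.012 0",
)

```text
t: 37.2
eef_pos: [0.6633, -0.2124, 0.1175]
tool_rot: [0.0, -0.058, 0.998, 0.0]
contact_force: [-0.1, 0.1, -1.3]
gripper_width: 0.269
grasp_force: 49.1
```

>>> send_rows(
  deltas="0 0 0.001 0; 0 0 0.002 0; 0 0 0.003 0; 0 0 0.003 0",
)

```text
t: 37.6
eef_pos: [0.6638, -0.2123, 0.1153]
tool_rot: [0.001, -0.058, 0.998, -0.0]
contact_force: [-1.0, 0.1, 4.6]
gripper_width: 0.265
grasp_force: 49.6
```

>>> send_rows(
  deltas="0 0 0.001 0; 0 0 0.001 0",
)

```text
t: 37.8
eef_pos: [0.6641, -0.2124, 0.1153]
tool_rot: [0.001, -0.058, 0.998, -0.0]
contact_force: [-1.4, 1.9, 9.6]
gripper_width: 0.267
grasp_force: 50.2
```

>>> send_rows(
  deltas="0 0 -0.02 0; 0 0 -0.045 0; 0 0 -0.045 0",
)

```text
t: 38.1
eef_pos: [0.6655, -0.2131, 0.1621]
tool_rot: [0.003, -0.058, 0.998, -0.001]
contact_force: [0.7, 0.4, -0.9]
gripper_width: 0.266
grasp_force: 49.1
```

>>> send_rows(
  deltas="0.034 0 0 0; 0.069 0.001 0 0; 0.103 0.002 0 0; 0.103 0.002 0 0; 0.103 0.002 0.02 0",
)

```text
t: 38.6
eef_pos: [0.5618, -0.2232, 0.1403]
tool_rot: [0.002, -0.057, 0.998, -0.001]
contact_force: [0.9, -0.7, -0.1]
gripper_width: 0.268
grasp_force: 49.1
```

>>> send_rows(
  deltas="0 0 0.012 0; 0 0 0.017 0; 0 0 0.020 0; 0 0 0.022 0; 0 0 0.022 0",
)

```text
t: 39.1
eef_pos: [0.561, -0.2222, 0.1163]
tool_rot: [0.0, -0.058, 0.998, -0.0]
contact_force: [0.4, -0.4, -0.7]
gripper_width: 0.27
grasp_force: 49.1
```

>>> send_rows(
  deltas="0 0 0.001 0; 0 0 0.002 0; 0 0 0.003 0; 0 0 0.003 0",
)

```text
t: 39.5
eef_pos: [0.5617, -0.2224, 0.1152]
tool_rot: [0.001, -0.058, 0.998, -0.0]
contact_force: [-2.6, 0.8, 9.6]
gripper_width: 0.272
grasp_force: 50.6
```

>>> send_rows(
  deltas="0 0 -0.03 0; 0 0 -0.07 0; 0 0 -0.09 0; 0 0 -0.09 0; 0 0 -0.09 0",
)

```text
t: 40.0
eef_pos: [0.5607, -0.2221, 0.2033]
tool_rot: [0.0, -0.058, 0.998, 0.0]
contact_force: [-0.7, -0.1, -0.8]
gripper_width: 0.269
grasp_force: 49.4
```

```bash
python3 -c "
from br import *
p=cam('wrist')
print([(round(r['confidence'],2),np.round(r['xyz'],4)) for r in bot.landmark_of(p,'holder')[:4]])
plate('wrist'); calls([(535.5,-368,203,None)])"
```

```text
[(0.79, array([ 0.5341, -0.3626, -0.0029])), (0.76, array([ 0.6413, -0.4622,  0.0018])), (0.73, array([ 0.501 , -0.5232,  0.0008]))]
wrist plate_yellow 0.5 [ 679.6 -365.6   42.5   80.2   43.6  -57.4] 2331
wrist plate_blue 0.88 [ 548.1 -223.1   19.    54.8   46.1    6.7] 2517
start [ 560.1 -221.9  202. ] t 40.2 q7 2.05 yaw 96.6
-> (535.5, -368, 203, None): total [ 0.0413 -0.1423 -0.0011] spin 0.0 rows 4
    0.0103 -0.0356 -0.0003 0.0; 0.0206 -0.0711 -0.0005 0.0; 0.0310 -0.1067 -0.0008 0.0; 0.0413 -0.1423 -0.0011 0.0
```

>>> send_rows(
  deltas="0.010 -0.036 0 0; 0.020 -0.071 0 0; 0.031 -0.106 0 0; 0.041 -0.142 0 0; 0.041 -0.142 0 0",
)

```text
t: 40.75
eef_pos: [0.5329, -0.3749, 0.2027]
tool_rot: [-0.001, -0.053, 0.999, -0.002]
contact_force: [-0.2, -0.3, -1.1]
gripper_width: 0.266
grasp_force: 49.4
```

>>> send_rows(
  deltas="0 0 0 0; 0 0 0 0",
)

```text
t: 40.95
eef_pos: [0.5367, -0.3665, 0.2025]
tool_rot: [-0.0, -0.058, 0.998, 0.001]
contact_force: [1.1, 0.2, -1.6]
gripper_width: 0.266
grasp_force: 49.4
```

>>> send_rows(
  deltas="0 0 0.02 0; 0 0 0.04 0; 0 0 0.06 0; 0 0 0.08 0; 0 0 0.09 0",
)

```text
t: 41.45
eef_pos: [0.5363, -0.3655, 0.1113]
tool_rot: [-0.001, -0.059, 0.998, 0.001]
contact_force: [-0.2, -0.3, -0.8]
gripper_width: 0.269
grasp_force: 49.4
```

>>> send_rows(
  deltas="0 0 0.001 0; 0 0 0.003 0; 0 0 0.004 0; 0 0 0.005 0; 0 0 0.005 0",
)

```text
t: 41.95
eef_pos: [0.5366, -0.3682, 0.1088]
tool_rot: [0.0, -0.058, 0.998, -0.0]
contact_force: [0.6, -0.1, -1.0]
gripper_width: 0.269
grasp_force: 49.4
```

>>> send_rows(
  deltas="0 0 0.001 0; 0 0 0.002 0; 0 0 0.002 0",
)

```text
t: 42.25
eef_pos: [0.5366, -0.3681, 0.1073]
tool_rot: [0.0, -0.058, 0.998, -0.0]
contact_force: [-1.8, 2.5, 5.3]
gripper_width: 0.27
grasp_force: 50.4
```

>>> send_rows(
  deltas="0 0 0 0; 0 0 0 0; 0 0 0 0; 0 0 0 0; 0 0 0 0",
  claw=1,
)

```text
t: 42.75
eef_pos: [0.5364, -0.368, 0.1062]
tool_rot: [-0.0, -0.058, 0.998, 0.0]
contact_force: [-0.4, 0.0, 0.8]
gripper_width: 0.997
grasp_force: 0.0
```

>>> send_rows(
  deltas="0 0 -0.02 0; 0 0 -0.05 0; 0 0 -0.08 0; 0 0 -0.12 0; 0 0 -0.15 0",
)

```text
t: 43.25
eef_pos: [0.5367, -0.3683, 0.2587]
tool_rot: [0.001, -0.058, 0.998, -0.0]
contact_force: [0.4, -0.5, -1.0]
gripper_width: 1.002
grasp_force: 0.0
```

>>> send_rows(
  deltas="0.02 0.02 -0.01 0; 0.04 0.04 -0.02 0; 0.08 0.08 -0.02 0; 0.1 0.1 -0.02 0; 0.1 0.1 -0.02 0",
)

```text
t: 43.75
eef_pos: [0.4221, -0.2778, 0.2762]
tool_rot: [-0.001, -0.058, 0.998, 0.001]
contact_force: [0.1, 0.5, -0.1]
gripper_width: 0.997
grasp_force: 0.0
```

```bash
python3 -c "
from br import *
for k in ['side','top']:
    p,w=plate(k,save='f_'+k)
    for n in ['brush','pot','solvent','powder_jar','wire_spool','loupe']: print(k,n,[(round(r['confidence'],2),np.round(r['xyz'],3)) for r in bot.landmark_of(p,n)[:1]])
print(bot.get_obs()['t'])"
```

```text
side plate_yellow 0.8 [ 665.6 -214.9   18.7   81.7   46.5   11. ] 283
side plate_blue 0.56 [ 562.  -224.5   18.4   85.5   51.     7.7] 366
side plate_blue 0.52 [ 665.7 -215.    18.5   80.7   46.2    6.8] 285
side brush [(0.68, array([ 0.544, -0.371,  0.007]))]
side pot [(0.82, array([ 0.411, -0.37 , -0.003]))]
side solvent [(0.97, array([ 0.65 ,  0.367, -0.001]))]
side powder_jar [(0.9, array([0.458, 0.478, 0.   ]))]
side wire_spool [(0.71, array([ 0.696, -0.353,  0.001]))]
side loupe [(0.92, array([ 0.326,  0.291, -0.004]))]
top plate_yellow 0.89 [ 665.3 -211.7   17.2   83.1   47.     5.8] 420
top plate_yellow 0.49 [519.2  -6.7  31.1 131.7  87.    9.9] 606
top plate_blue 0.7 [ 559.  -222.    17.4   80.1   48.5    4.4] 461
top brush []
top pot []
top solvent [(0.62, array([0.648, 0.364, 0.   ]))]
top powder_jar [(0.75, array([ 0.456,  0.478, -0.004]))]
top wire_spool [(0.83, array([ 0.698, -0.358,  0.   ]))]
top loupe [(0.61, array([0.338, 0.289, 0.001]))]
44.65
```

View pics/f_side.png

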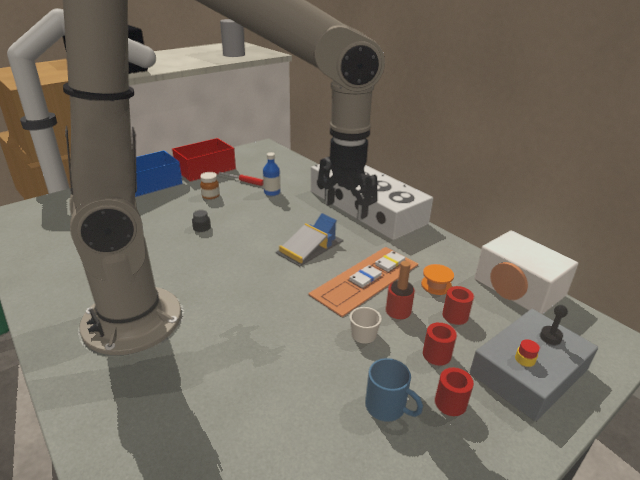

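The brush is upright in its holder at px (401,290), and both plates lie bright face up on the slab at (365,276) and (392,260). The bystanders have not moved.

```bash
python3 -c "
from station import bot
print(bot.hand_in())"
```

```text
the job is handed in; nothing more can be done
None
```

I handed the job in at about 45 s of the 210 s. The yellow and blue plates (there was no red one) were turned over and lie bright face up on the slab, then fluxed yellow first and blue second. The brush is back upright in its holder, and nothing else was disturbed.

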